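# Start a leaning coach screw square in an angled block

### The job

Take the socket driver and fit it fully over the square head of the coach screw that leans in the sloping timber block; the angle of the head is not given, so find it by touch or sight. Before the first turn bring driver and screw square to the sloping face, then turn the screw clockwise about half a turn with the driver square, leaving the screw standing square. Take the driver off, stand it upright on the round black rubber mat and let go, without disturbing the tape roll and the marker pen.

Things in the scene. Friction and masses are not known exactly. Their poses are not given: they have to be found in the camera images.
- driver: hand socket driver, red square handle, 151 mm tall, 0.35 kg, standing on its 44 mm square socket. Origin: centre of the socket mouth (underside); z up the driver. Handle 31 mm square, 81 to 151 mm above the origin, sides parallel to x and y
- socket_floor (a point): centre of the closed end of the driver's socket, 18 mm above the driver's origin, axes as the driver's. The cavity is 27 mm square, 18 mm deep, sides parallel to x and y, with a 2 mm chamfer at the mouth. When the driver is fully on, this point meets screw_top
- fixture: fixed blue clamping fixture, base plate 160 x 140 x 8 mm, holding a light timber block (100 x 80 x 56 mm) whose upper face slopes 0.30 rad (17 degrees). Origin: centre of the underside; the face looks up and towards the fixture's -x
- bore (a point): mouth of the pilot hole at the centre of the block's sloping upper face, 79 mm above the bench; z points out, square to the face. A square screw stands along this z. The loose screw tips about a point on this axis 12 mm under the face, held by friction (1 to 2 N sideways at the head), and stays where it is put
- screw_top (a point): centre of the top of the steel coach screw's head; z outwards along the screw. Head 23.5 mm square, 15 mm thick, its top 43 mm from the face. At the start the screw leans 0.11 to 0.23 rad from square. This point's x and y do NOT tell how the head's sides lie: the head sits at an unknown fixed angle about z
- screw_turn (a joint): turn of the screw, rad: 0 at the start, grows as it is turned clockwise seen from above (into the wood, 6 mm a turn); half a turn is 3.14. Stiff to turn: 0.12 N m
- mat: fixed round black rubber mat, 124 mm across, 4 mm thick; origin: centre of its underside; the driver must finally stand upright here
- tape_roll: loose brown roll of tape lying flat, 99 mm across, 48 mm high, origin at the centre of its underside; leave it alone
- marker: loose white marker pen with a black cap, lying down, 135 mm long, 16 mm high, origin at the centre of its underside, long axis y; leave it alone
There are look-alikes about, which are no part of the job. Of the things like the driver, leave any that is yellow; of the rest the smaller one is meant.

How it is judged:
By the outcome, as a careful person would: the job done as asked, in the order asked, and still so for the second after the job is handed in, with the robot touching nothing.
It also fails if it takes over 72 s, if anything falls off the work surface, if the arm or the gripper's body presses on something with over 40 N, if the wrist force passes 120 N, or if a joint passes its speed limit or range.

### The arm

A 7-joint arm with a two-finger parallel gripper is mounted at the origin on a cart in front of the work surface, level with it; the furniture and walls round the work are solid. World frame = base frame: x ahead of the robot, y to its left, z up, the work surface at z = 0. Lengths are in m, angles in rad, forces in N, time in s.
With the tool pointing down it reaches from about 0.35 to 0.9 m from the base axis. Payload 8.1 kg.
Tool frame: the origin (TCP) lies at the very end of the fingers, on their centre line; the grasp point (between the pads) lies 19 mm behind it (ctrl.pinch_z is the distance from the TCP to the grasp point, in m); z points along the fingers, y is the line along which they close (so a half turn about z gives the same grasp; the last joint's range is limited). The gripper opens to 92 mm and grips with 3 to 60 N. Pads are 19 mm wide; open, the fingers measure 130 mm over their backs; the gripper's body (75 mm by 190 mm) begins 47 mm behind the grasp point.
Start: joints at [-1.326, 0.434, 0.025, 1.573, -0.012, 1.134, -0.075], TCP at [0.213, 0.588, 0.197] pointing down, gripper open.
Joint ranges: [-2.62, 2.62], [-0.44, 2.09], [-1.27, 1.32], [0.08, 2.57], [-1.32, 4.46], [0.12, 2], [-2.74, 2.74]. Speed limits (rad/s): [2.22, 2.22, 3.01, 3.01, 3.14, 3.14, 3.14].

### API

Orientations are given as a 3x3 rotation matrix whose columns are the frame's x, y, z axes.
In Python, from plant import ctrl gives the robot as it stands.
- The arm moves only by the tool drive_tool, never from a script. Its arguments are lists of equal length, an entry for each row: "linear": the shift along the world's x, y, z in m, a list of three; "rot": the turn, a rotation vector about the world's x, y, z in rad, a list of three; "hand": the opening, from -1 (shut) to 1 (fully open). In form: {"linear": [[x, y, z], ...], "rot": [[rx, ry, rz], ...], "hand": [hand, ...]}. A call has 1 to 12 rows; each row is the pose to reach, as a shift and turn from the pose commanded when the call began; what a row does not reach only later rows make up. A row lasts 1/12 s, in which the tool goes at most 41.7 mm and 7.16 degrees, less where a joint would pass 70% of its speed; a pose out of reach is approached as far as the arm can. A call with a gripper value outside its range is refused whole. The fingers move at their own pace and stop on an object; "newtons" is the grip in N (left out, the last holds). Time passes only in rows, so rows that repeat a pose let the fingers close. It gives the time, the measured TCP pose, the force, the opening and the grip force at its end, in the units of the state.
- ctrl.observe(): the state, without advancing time (a new reading comes with each control period).
- ctrl.get_image(name): name is "side" or "top" or "wrist"; returns a dict with "image" (400x640x3 uint8, red, green, blue), "mtx" (3x3 intrinsics, pixels), "xyz" and "orientation" of the camera in the world. Camera axes: x right, y up, looking along -z (the intrinsics and any distortion apply to the point x, -y, -z); pixel columns grow to the right and rows downward; lengths in m; the calibration is good to about 2 mm. A picture is of the moment at which its call begins. There is no depth.
- ctrl.job_done(): hands the job in; it is judged then, once.
The state is a dict: "t": time; "q": joint angles; "joint_vel": joint speeds; "tau": joint torques, N m; "position": TCP position; "tcp_rot": TCP orientation; "ft_force": force on the tool from outside, world axes, zero at the start; "moment": the same for the moment, N m; "opening": finger opening in m; "gripper_force": force on a finger pad.
Only numpy, scipy, OpenCV 4.12 (cv2) and the standard library are available. Lean on these libraries where they do the work, as an engineer would, in place of code of your own. Each camera call takes 0.05 s, during which the arm holds its last target. There are 200 camera calls.

## Working session

There is one attempt and no reset: what is moved stays moved. The work goes in short steps, Python scripts to look and compute and a tool call to move; the robot and the scene stay as the last step left them, time stands still between calls to the robot, and variables do not carry over. Pictures are saved under pics/ and viewed, at most 10 in all, crops included, and the job is handed in when it is done.

Besides the shell and the picture viewer there is one more tool, called after "Call:" in YAML: its name, and indented under it one key for each argument. drive_tool: Moves the arm, as the interface text tells. Its arguments: {"type":"object","properties":{"linear":{"type":"array"},"rot":{"type":"array"},"hand":{"type":"array"},"newtons":{"type":"number"}},"required":["linear","rot","hand"]}

```bash
ls; mkdir -p pics; cat > h.py <<'E'
from plant import ctrl
import numpy as np, cv2
def cam(n,save=None):
    c=ctrl.get_image(n)
    if save: cv2.imwrite(f'pics/{save}.png',c['image'][:,:,::-1])
    return c
def ray(c,uv):
    K=np.array(c['mtx']);d=np.linalg.inv(K)@np.array([uv[0],uv[1],1.]);d=np.array(c['orientation'])@np.array([d[0],-d[1],-d[2]])
    return np.array(c['xyz']),d/np.linalg.norm(d)
def onz(c,uv,z):
    o,d=ray(c,uv);return o+d*(z-o[2])/d[2]
def proj(c,p):
    q=np.array(c['orientation']).T@(np.array(p)-c['xyz']);q=np.array(c['mtx'])@np.array([q[0],-q[1],-q[2]]);return q[:2]/q[2]
def tri(c1,u1,c2,u2):
    o1,d1=ray(c1,u1);o2,d2=ray(c2,u2)
    s=np.linalg.lstsq(np.c_[d1,-d2],o2-o1,rcond=None)[0];a=o1+d1*s[0];b=o2+d2*s[1]
    return (a+b)/2,np.linalg.norm(a-b)
E
python3 - <<'E'
from h import *
im=[]
for n in('top','side','wrist'):
    c=cam(n,n+'0');im.append(c['image']);print(n,{k:np.round(v,3).tolist() for k,v in c.items() if k!='image'},[k for k in c])
a=np.zeros((600,800,3),np.uint8)
print(ctrl.observe())
E
```

```text
pics
top {'mtx': [[451.683, 0.0, 319.888], [0.0, 451.683, 208.273], [0.0, 0.0, 1.0]], 'xyz': [0.399, 0.05, 1.119], 'orientation': [[-0.008, 0.985, -0.171], [-1.0, -0.011, -0.014], [-0.016, 0.17, 0.985]]} ['image', 'mtx', 'xyz', 'orientation']
side {'mtx': [[374.899, 0.0, 321.205], [0.0, 374.899, 204.908], [0.0, 0.0, 1.0]], 'xyz': [0.103, -0.733, 0.739], 'orientation': [[0.845, 0.31, -0.435], [-0.534, 0.483, -0.694], [-0.005, 0.819, 0.574]]} ['image', 'mtx', 'xyz', 'orientation']
wrist {'mtx': [[277.47, 0.0, 321.694], [0.0, 277.47, 197.416], [0.0, 0.0, 1.0]], 'xyz': [0.139, 0.614, 0.384], 'orientation': [[0.341, -0.9, -0.273], [0.94, 0.326, 0.101], [-0.002, -0.291, 0.957]]} ['image', 'mtx', 'xyz', 'orientation']
{'t': 0.15, 'q': array([-1.32563422,  0.43505435,  0.02498369,  1.57384984, -0.01162764,
        1.13399635, -0.0751047 ]), 'joint_vel': array([ 1.61976764e-03, -2.34916377e-03,  9.93351115e-04, -2.40170031e-03,
        1.67459845e-03,  5.51871440e-05,  2.87318017e-04]), 'tau': array([ 2.49190009e-03, -6.68262649e+01,  9.86428522e-01, -3.14690959e+01,
       -6.03792979e-02,  3.93447373e-02,  8.75339856e-05]), 'position': array([0.21290075, 0.58719122, 0.19594551]), 'tcp_rot': array([[-9.40105931e-01,  3.40882295e-01, -3.14574553e-04],
       [ 3.40882430e-01,  9.40105269e-01, -1.11927207e-03],
       [-8.58068380e-05, -1.15946725e-03, -9.99999324e-01]]), 'ft_force': array([ 0.9281268 ,  0.15987258, -0.71799023]), 'moment': array([-0.00412359,  0.00265646,  0.0116298 ]), 'gripper_force': 0.0, 'opening': 0.09172719547998719}
```

View pics/top0.png

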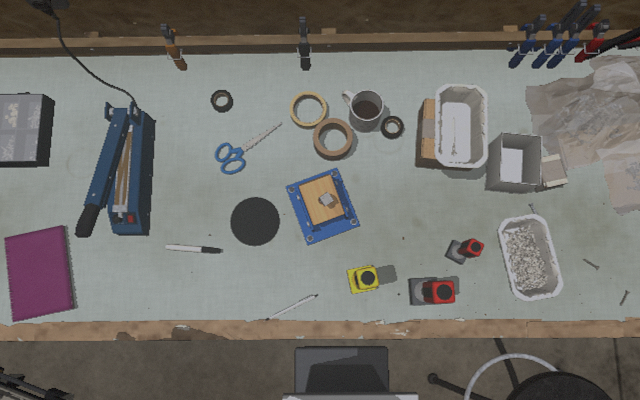

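View pics/side0.png

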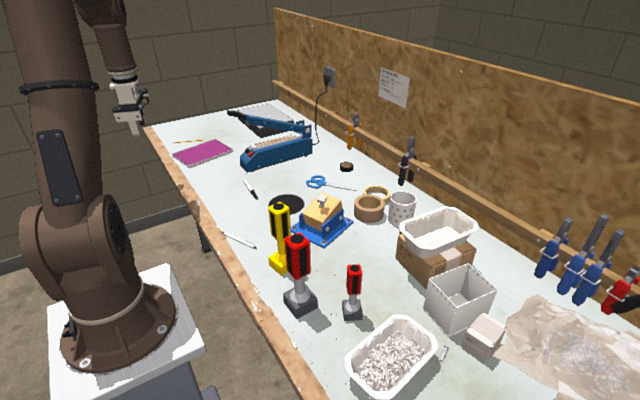

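Candidates: yellow (top 365,278; side 280,235) is excluded. Of the reds, the large one is at (top 438,292; side 298,260) and the small one at (top 471,248; side 353,290), so the small red one is meant. The mat is at top (255,221), the fixture at (323,205), the tape roll at (333,139), and the marker at (194,248). I'll confirm the driver and look at the screw in one enlarged crop.

```bash
python3 - <<'E'
from h import *
t=cv2.imread('pics/top0.png');s=cv2.imread('pics/side0.png')
def cr(i,x,y,w,h,W,H): return cv2.resize(i[y:y+h,x:x+w],(W,H),interpolation=cv2.INTER_CUBIC)
cv2.imwrite('pics/crop1.png',np.vstack([np.hstack([cr(t,435,225,64,48,400,300),cr(s,320,255,64,72,400,300) if 0 else cr(s,312,252,96,72,400,300)]),np.hstack([cr(t,280,160,80,84,400,300) if 0 else cr(t,278,160,96,72,400,300),cr(s,280,185,80,60,400,300)])]))
E
```

```text
(no output)
```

View pics/crop1.png

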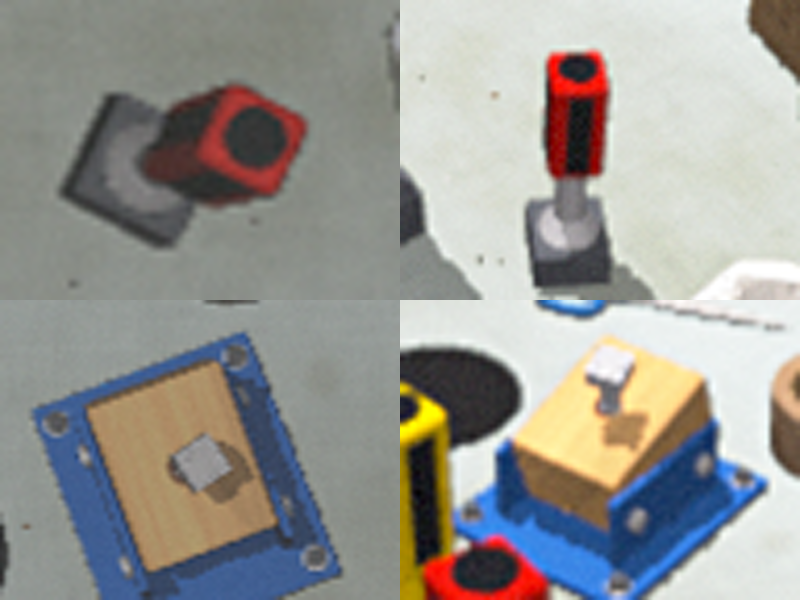

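The crop confirms the small red driver (top face centre ≈ top px (475,248), grey 44 mm socket). The screw head is at about top px (326,199) and side px (322,196), leaning over the sloping face. Now numbers.

```bash
cat >> h.py <<'E'
def mask(im,box,f):
    x0,y0,x1,y1=box;hsv=cv2.cvtColor(im,cv2.COLOR_RGB2HSV).astype(int);m=f(hsv[...,0],hsv[...,1],hsv[...,2])
    z=np.zeros(m.shape,np.uint8);z[y0:y1,x0:x1]=m[y0:y1,x0:x1]*255
    cs=cv2.findContours(z,cv2.RETR_EXTERNAL,cv2.CHAIN_APPROX_NONE)[0]
    return z,max(cs,key=cv2.contourArea)
E
python3 - <<'E'
from h import *
np.set_printoptions(precision=4,suppress=True)
t=cam('top');s=cam('side');T=t['image'];S=s['image']
red=lambda h,sa,v:((h<8)|(h>172))&(sa>120)&(v>110)
m,c=mask(T,(455,225,499,273),red)
r=cv2.minAreaRect(c);b=cv2.boxPoints(r);print('drv top',r);P=[onz(t,p,.151) for p in b];print(np.array(P),np.mean(P,0))
# black disc on top of handle
m,c=mask(T,(466,238,486,258),lambda h,sa,v:v<60);print('disc',cv2.boundingRect(c),onz(t,c.reshape(-1,2).mean(0),.151))
bl=lambda h,sa,v:(h>100)&(h<125)&(sa>120)
m,c=mask(T,(275,155,375,255),bl);r=cv2.minAreaRect(c);print('fix',r)
q=cv2.approxPolyDP(cv2.convexHull(c),4,True).reshape(-1,2);print(q)
P=np.array([onz(t,p,.008) for p in cv2.boxPoints(r)]);print(P,P.mean(0),np.linalg.norm(P-np.roll(P,1,0),axis=1))
m,c=mask(T,(225,190,285,250),lambda h,sa,v:v<70);(e)=cv2.fitEllipse(c);print('mat',e,onz(t,e[0],.004))
st=lambda h,sa,v:(sa<50)&(v>105)
m,c=mask(T,(315,188,338,212),st);r=cv2.minAreaRect(c);print('head',r)
m2,c2=mask(S,(312,190,330,212),st);r2=cv2.minAreaRect(c2);print('headside',r2,cv2.boundingRect(c2))
print(tri(t,r[0],s,(322,197.5)))
wd=lambda h,sa,v:(h>10)&(h<25)&(sa>60)&(v>120)
m,c=mask(T,(275,155,375,255),wd);q=cv2.boxPoints(cv2.minAreaRect(c));print('wood',q)
m,c=mask(S,(280,185,360,245),wd);print('woodside',cv2.approxPolyDP(cv2.convexHull(c),2,True).reshape(-1,2))
E
```

```text
drv top ((474.9000244140625, 246.7000274658203), (13.86362075805664, 12.969193458557129), 26.56505012512207)
[[ 0.4743 -0.2459  0.151 ]
 [ 0.499  -0.2598  0.151 ]
 [ 0.4855 -0.2853  0.151 ]
 [ 0.4609 -0.2713  0.151 ]] [ 0.4799 -0.2656  0.151 ]
disc (471, 242, 9, 9) [ 0.4805 -0.2668  0.151 ]
fix ((322.3561706542969, 205.61643981933594), (62.265899658203125, 55.24342727661133), 69.44395446777344)
[[336 168]
 [358 225]
 [308 244]
 [286 186]]
[[ 0.6488  0.1523  0.008 ]
 [ 0.6976  0.0212  0.008 ]
 [ 0.548  -0.0307  0.008 ]
 [ 0.5012  0.0976  0.008 ]] [0.5989 0.0601 0.008 ] [0.1574 0.1398 0.1583 0.1366]
mat ((254.73236083984375, 220.91175842285156), (46.63211441040039, 47.967620849609375), 57.310306549072266) [0.5617 0.2293 0.004 ]
head ((325.61541748046875, 198.92308044433594), (10.53930377960205, 11.648704528808594), 56.3099365234375)
headside ((320.5, 198.5), (17.0, 17.0), 90.0) (312, 190, 18, 18)
(array([0.5957, 0.0506, 0.1171]), np.float64(0.004314660956713202))
wood [[298.1096 185.9589]
 [329.6712 174.1233]
 [344.3425 213.2466]
 [312.7808 225.0822]]
woodside [[322 192]
 [340 200]
 [341 207]
 [319 229]
 [306 222]
 [303 212]]
```

```bash
python3 - <<'E'
from h import *
np.set_printoptions(precision=4,suppress=True)
t=cam('top');s=cam('side')
for sg in (1,-1):
    a=np.radians(19.2);x=sg*np.array([np.cos(a),np.sin(a),0]);y=np.cross([0,0,1],x);B=np.array([.5989,.0601,.079])
    z=np.cos(.3)*np.array([0,0,1])-np.sin(.3)*x
    xs=np.cos(.3)*x+np.sin(.3)*np.array([0,0,1])
    print(sg,z,'sq top',B+.043*z)
    for u,v in((1,1),(1,-1),(-1,-1),(-1,1)):
        for L in (50/np.cos(.3),):
            p=B+xs*u*L/1000+y*v*.04;print(p,proj(t,p),proj(s,p))
    print('bore',proj(t,B),proj(s,B))
E
```

```text
1 [-0.2791 -0.0972  0.9553] sq top [0.5869 0.0559 0.1201]
[0.633  0.1143 0.0945] [298.4613 184.4899] [320.5226 190.6199]
[0.6593 0.0388 0.0945] [330.8337 173.1095] [340.9492 199.3623]
[0.5648 0.0059 0.0635] [345.132  215.0345] [320.6366 223.1125]
[0.5385 0.0814 0.0635] [313.2288 226.4009] [300.1124 213.1648]
bore [321.9876 199.8872] [320.5774 206.2478]
-1 [0.2791 0.0972 0.9553] sq top [0.6109 0.0643 0.1201]
[0.5648 0.0059 0.0945] [345.6621 212.9372] [320.5771 214.6442]
[0.5385 0.0814 0.0945] [312.8197 224.6318] [299.7314 204.848 ]
[0.633  0.1143 0.0635] [299.2692 187.3642] [320.5777 198.705 ]
[0.6593 0.0388 0.0635] [330.7287 176.2947] [340.6952 207.5986]
bore [321.9876 199.8872] [320.5774 206.2478]
```

Call:
drive_tool:
  linear:
    - [0.02,-0.034,0.01]
    - [0.042,-0.068,0.01]
    - [0.064,-0.102,0.01]
    - [0.086,-0.136,0.01]
    - [0.108,-0.17,0.01]
    - [0.13,-0.204,0.01]
    - [0.152,-0.238,0.01]
    - [0.174,-0.272,0.01]
    - [0.196,-0.306,0.01]
    - [0.218,-0.34,0.01]
    - [0.24,-0.374,0.01]
    - [0.262,-0.408,0.01]
  rot:
    - [0,0,-0.06]
    - [0,0,-0.12]
    - [0,0,-0.18]
    - [0,0,-0.24]
    - [0,0,-0.3]
    - [0,0,-0.36]
    - [0,0,-0.42]
    - [0,0,-0.48]
    - [0,0,-0.54]
    - [0,0,-0.6]
    - [0,0,-0.66]
    - [0,0,-0.72]
  hand: [1,1,1,1,1,1,1,1,1,1,1,1]

```text
t: 1.35
position: [0.4758, 0.1778, 0.2069]
tcp_rot: [[-0.48, 0.878, 0.001], [0.878, 0.48, 0.001], [0.0, 0.001, -1.0]]
ft_force: [0.6, -0.1, 0.2]
opening: 0.0916
gripper_force: 0.0
```

Call:
drive_tool:
  linear:
    - [0.02,-0.034,0]
    - [0.04,-0.068,0]
    - [0.06,-0.102,0]
    - [0.08,-0.136,0]
    - [0.1,-0.17,-0.01]
    - [0.115,-0.195,-0.03]
    - [0.121,-0.209,-0.05]
    - [0.121,-0.209,-0.066]
    - [0.121,-0.209,-0.066]
    - [0.121,-0.209,-0.066]
  rot:
    - [0,0,-0.06]
    - [0,0,-0.12]
    - [0,0,-0.18]
    - [0,0,-0.24]
    - [0,0,-0.3]
    - [0,0,-0.36]
    - [0,0,-0.414]
    - [0,0,-0.414]
    - [0,0,-0.414]
    - [0,0,-0.414]
  hand: [1,1,1,1,1,1,1,1,1,1]

```text
t: 2.18
position: [0.5954, -0.0291, 0.14]
tcp_rot: [[-0.089, 0.996, -0.002], [0.996, 0.089, 0.0], [0.0, -0.002, -1.0]]
ft_force: [0.3, 0.1, -0.5]
opening: 0.0918
gripper_force: 0.0
```

```bash
python3 - <<'E'
from h import *
np.set_printoptions(precision=4,suppress=True)
o=ctrl.observe();print(o['t'],o['q'],o['position'],o['tcp_rot'])
w=cam('wrist','w1');t=cam('top','top1')
R=o['tcp_rot'];print('camoff',R.T@(np.array(w['xyz'])-o['position']),R.T@w['orientation'])
print(onz(t,(443,293),.2),onz(t,(368,276),.2))
E
```

```text
2.1833 [-0.3923  0.4682  0.5046  1.7453 -0.2627  0.9975  0.3002] [ 0.5954 -0.0291  0.14  ] [[-0.0892  0.996  -0.0019]
 [ 0.996   0.0892  0.0001]
 [ 0.0003 -0.0019 -1.    ]]
camoff [ 0.0786 -0.0001 -0.1881] [[-0.0003  0.9566  0.2913]
 [ 1.      0.0004 -0.0001]
 [-0.0002  0.2913 -0.9566]]
[ 0.3843 -0.1803  0.2   ] [ 0.419  -0.0321  0.2   ]
```

View pics/w1.png

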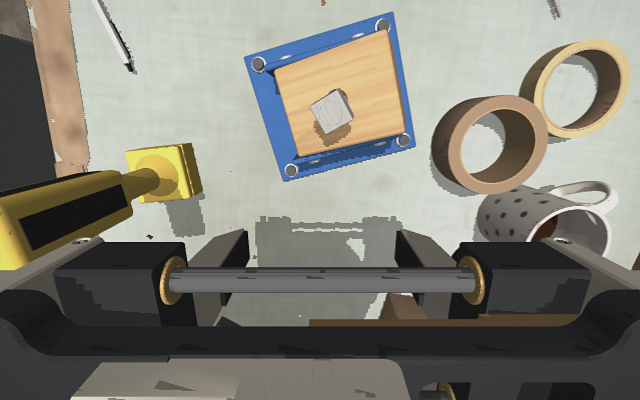

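The wrist view shows the screw head at about px (331,112), the sloping timber face with corners near (272,70), (398,35), (408,130), (295,158), and the base bolts. I'll extract these and fuse them with the top view.

```bash
python3 - <<'E'
from h import *
np.set_printoptions(precision=4,suppress=True)
w=cam('wrist');t=cam('top');s=cam('side');W=w['image']
hsv=cv2.cvtColor(W,cv2.COLOR_RGB2HSV)
for y in range(86,140,3): print(y,' '.join('%3d/%3d'%(hsv[y,x,1],hsv[y,x,2]) for x in range(304,360,4)))
wd=lambda h,sa,v:(h>8)&(h<28)&(sa>55)&(v>70)
m,c=mask(W,(245,10,420,185),wd);q=cv2.approxPolyDP(cv2.convexHull(c),4,True).reshape(-1,2);print('wood',q)
bl=lambda h,sa,v:(h>100)&(h<125)&(sa>100)
m,c=mask(W,(235,5,425,190),bl);q=cv2.boxPoints(cv2.minAreaRect(cv2.convexHull(c)));P=np.array([onz(w,p,.008) for p in q]);print('fix',q,P,P.mean(0),np.linalg.norm(P-np.roll(P,1,0),axis=1))
# predicted block corners in wrist
a=np.radians(19.2);x=np.array([np.cos(a),np.sin(a),0]);y=np.cross([0,0,1],x);B=np.array([.5989,.0601,.079]);xs=np.cos(.3)*x+np.sin(.3)*np.array([0,0,1])
for u,v in((1,1),(1,-1),(-1,-1),(-1,1)):
    print(proj(w,B+xs*u*.05/np.cos(.3)+y*v*.04))
print(w['xyz'])
E
```

```text
86  96/229  94/230  94/230  97/229 101/228  96/229  92/230  91/230  92/230  92/229  93/230  94/230  95/229  97/229
89  94/230  99/229 100/229  95/230  92/230  92/230  92/230  94/234  15/133  94/231  96/229  97/229  94/230  96/229
92  99/229  93/230  92/230  89/230  91/230  92/230 122/134   6/135  11/140 126/111  94/230  99/229 102/226 100/227
95  91/230  91/230  90/230  92/230  91/230  98/234   9/209  14/206  12/210   4/116 107/222 100/228 100/226 101/224
98  91/230  92/230  93/230  95/230  85/186  11/203  12/207  13/204  10/206  11/113 100/127 102/225 101/225 100/226
101  93/230  95/229  93/232  23/123  13/209  13/198  12/207  12/205  12/206  13/178   2/148 101/227 100/226  99/229
104  92/230  99/231  10/124  11/207  12/210  11/208  11/203  12/198  12/195  11/208   5/113  99/230  94/230  92/230
107 102/225  11/200  14/204  12/205  12/210  11/203  12/206  13/204  12/199  12/207   9/137  95/229  93/230  93/230
110 103/221 107/227  14/206  11/201  11/206  13/199  11/209  13/203  13/200  13/199  11/210   7/108  94/230  99/230
113 101/227 101/230  10/199  11/200  13/201  14/207  10/204  
[... 686 characters left out ...]
  10/202 111/138 104/149 104/149 102/150 105/150  93/230  98/230
134 103/218 105/216 103/218 105/160 104/145   7/171 106/145 104/147 103/154 105/158 103/153 100/230 102/226 100/224
137 104/216 106/217 104/218 104/221 103/144 104/150 104/155 105/151 103/149 104/152 105/218 103/220 104/219 105/216
wood [[383  31]
 [401 132]
 [298 156]
 [273  71]]
fix [[242.196   57.3512]
 [389.5781  12.6102]
 [428.7401 141.6146]
 [281.358  186.3556]] [[ 0.5014  0.0979  0.008 ]
 [ 0.6491  0.1524  0.008 ]
 [ 0.7143  0.0296  0.008 ]
 [ 0.5491 -0.0383  0.008 ]] [0.6035 0.0604 0.008 ] [0.1443 0.1573 0.139  0.1786]
[387.3262  28.6007]
[404.2666 134.6775]
[291.9803 158.0879]
[267.1725  70.0454]
[0.5891 0.0497 0.3297]
```

```bash
cat >> h.py <<'E'
a0=np.radians(19.2);XF=np.array([np.cos(a0),np.sin(a0),0]);NZ=np.cos(.3)*np.array([0,0,1.])-np.sin(.3)*XF
B=np.array([.5993,.0597,.079])
def onplane(c,uv,p,n):
    o,d=ray(c,uv);return o+d*(np.dot(np.array(p)-o,n)/np.dot(d,n))
def onsphere(c,uv,p,r):
    o,d=ray(c,uv);b=np.dot(o-p,d);return o+d*(-b-np.sqrt(b*b-np.dot(o-p,o-p)+r*r))
def quad(c):  # least-area quad of a contour: fit lines to 4 sides of minAreaRect grouping
    pts=c.reshape(-1,2).astype(float);b=cv2.boxPoints(cv2.minAreaRect(c));L=[]
    for i in range(4):
        p,q=b[i],b[(i+1)%4];u=(q-p)/np.linalg.norm(q-p);n=np.array([-u[1],u[0]])
        k=(pts-p)@u/np.linalg.norm(q-p);sel=pts[(np.abs((pts-p)@n)<2.5)&(k>.15)&(k<.85)]
        vx,vy,x,y=cv2.fitLine(sel.astype(np.float32),cv2.DIST_HUBER,0,.01,.01).ravel();L.append(np.cross([x,y,1],[x+vx,y+vy,1]))
    o=[np.cross(L[i-1],L[i]) for i in range(4)];return np.array([v[:2]/v[2] for v in o])
def head(c,box,vmin=165):
    m,ct=mask(c['image'],box,lambda h,sa,v:(sa<45)&(v>vmin));m=cv2.morphologyEx(m,cv2.MORPH_CLOSE,np.ones((3,3)));ct=max(cv2.findContours(m,0,cv2.CHAIN_APPROX_NONE)[0],key=cv2.contourArea)
    return quad(ct),ct
E
python3 - <<'E'
from h import *
np.set_printoptions(precision=4,suppress=True)
w=cam('wrist');t=cam('top');s=cam('side')
q,ct=head(w,(300,80,362,145));print('q',q)
P=B-.012*NZ;uv=q.mean(0);C=onsphere(w,uv,P,.055);ax=(C-P)/.055
print('centre',C,'axis',ax,'lean',np.arccos(ax@NZ))
K=np.array([onplane(w,p,C,ax) for p in q]);print('sides',np.linalg.norm(K-np.roll(K,1,0),axis=1),'diag',np.linalg.norm(K[0]-K[2]),np.linalg.norm(K[1]-K[3]),K.mean(0))
for i in range(4):
    d=K[(i+1)%4]-K[i];print('edge ang',np.degrees(np.arctan2(d[1],d[0])))
print('reproj top',proj(t,C),'side',proj(s,C))
for n,c,b in(('t',t,(315,188,338,212)),('s',s,(312,188,335,205))):
    m,ct=mask(c['image'],b,lambda h,sa,v:(sa<45)&(v>165));M=cv2.moments(ct);print(n,M['m10']/M['m00'],M['m01']/M['m00'],cv2.boundingRect(ct))
E
```

```text
q [[307.4301 107.1599]
 [334.04    91.1574]
 [349.3344 119.3414]
 [323.419  133.5006]]
centre [0.5945 0.0502 0.1209] axis [-0.1477 -0.1934  0.9699] lean 0.16369583096673787
sides [0.0221 0.0222 0.0221 0.0218] diag 0.03154178897639916 0.03078507545718918 [0.5945 0.05   0.1208]
edge ang 34.17617629646972
edge ang -53.888426280128165
edge ang -145.8589834020268
edge ang 126.97068000707567
reproj top [326.1839 198.2376] side [321.0243 196.7857]
t 326.14666666666665 198.44666666666666 (320, 192, 13, 14)
s 330.3395061728395 191.49691358024688 (326, 188, 9, 9)
```

```bash
python3 - <<'E'
from h import *
np.set_printoptions(precision=4,suppress=True)
t=cam('top');s=cam('side')
bk=lambda h,sa,v:v<55
for nm,tb,sb in(('small',(468,239,484,257),(347,262,360,271)),('large',(434,283,453,303),(290,233,305,247))):
    _,c=mask(t['image'],tb,bk);_,d=mask(s['image'],sb,bk);e,f=cv2.boundingRect(c),cv2.boundingRect(d)
    u=(e[0]+e[2]/2-.5,e[1]+e[3]/2-.5);v=(f[0]+f[2]/2-.5,f[1]+f[3]/2-.5);print(nm,e,f,tri(t,u,s,v))
m,c=mask(t['image'],(455,225,499,273),lambda h,sa,v:(v<90)&(sa<60)&(v>40))
E
```

```text
small (468, 253, 5, 3) (351, 266, 8, 5) (array([ 0.4739, -0.2607,  0.1474]), np.float64(0.02070437964845996))
large (437, 285, 14, 14) (291, 234, 12, 9) (array([ 0.3879, -0.1776,  0.2165]), np.float64(0.0011588810760480616))
```

Call:
drive_tool:
  linear:
    - [0.0,-0.02,0.03]
    - [0.0,-0.04,0.06]
    - [0.0,-0.06,0.08]
    - [0,-0.08,0.1]
    - [-0.01,-0.1,0.11]
  rot:
    - [0,0,0.1]
    - [0,0,0.2]
    - [0,0,0.3]
    - [0,0,0.4]
    - [0,0,0.5]
  hand: [1,1,1,1,1]

```text
t: 3.1
position: [0.5879, -0.1304, 0.2532]
tcp_rot: [[-0.56, 0.828, 0.004], [0.828, 0.56, -0.001], [-0.003, 0.003, -1.0]]
ft_force: [-0.6, -0.0, -0.3]
opening: 0.0919
gripper_force: 0.0
```

```bash
python3 -c "
from h import *
o=ctrl.observe();print(o['t'],o['q'].round(3),o['position'].round(4),o['tcp_rot'].round(3).tolist())"
```

```text
3.1 [-0.181  0.366  0.439  1.578 -0.163  1.23   0.881] [ 0.5879 -0.1304  0.2532] [[-0.56, 0.828, 0.004], [0.828, 0.56, -0.001], [-0.003, 0.003, -1.0]]
```

Call:
drive_tool:
  linear:
    - [-0.02,-0.03,0]
    - [-0.05,-0.06,0]
    - [-0.075,-0.09,0]
    - [-0.095,-0.12,0]
    - [-0.108,-0.136,0]
    - [-0.108,-0.136,0]
    - [-0.108,-0.136,0]
  rot:
    - [0,0,0.1]
    - [0,0,0.2]
    - [0,0,0.3]
    - [0,0,0.4]
    - [0,0,0.46]
    - [0,0,0.46]
    - [0,0,0.46]
  hand: [1,1,1,1,1,1,1]

```text
t: 3.68
position: [0.4772, -0.2666, 0.2509]
tcp_rot: [[-0.865, 0.502, 0.001], [0.502, 0.865, 0.0], [-0.001, 0.0, -1.0]]
ft_force: [0.3, 0.2, 0.5]
opening: 0.0921
gripper_force: 0.0
```

```bash
python3 - <<'E'
from h import *
np.set_printoptions(precision=4,suppress=True)
o=ctrl.observe();print(o['t'],o['q'].round(3),o['position'],o['tcp_rot'][:,0])
w=cam('wrist','w2')
u=proj(w,[.480,-.266,.151]);print('expect',u)
x,y=map(int,u);red=lambda h,sa,v:((h<8)|(h>172))&(sa>120)&(v>60)
m,c=mask(w['image'],(max(x-70,0),max(y-70,0),x+70,min(y+70,400)),red);print(cv2.minAreaRect(c))
cv2.imwrite('pics/w2c.png',cv2.resize(w['image'][max(y-100,0):y+100,max(0,x-130):x+130,::-1],None,fx=2.5,fy=2.5))
E
```

```text
3.6833 [ 0.094  0.268  0.409  1.71  -0.114  1.187  1.579] [ 0.4772 -0.2666  0.2509] [-0.865   0.5017 -0.0005]
expect [323.6571 191.2957]
((323.0, 185.5), (37.0, 28.0), 90.0)
```

View pics/w2c.png

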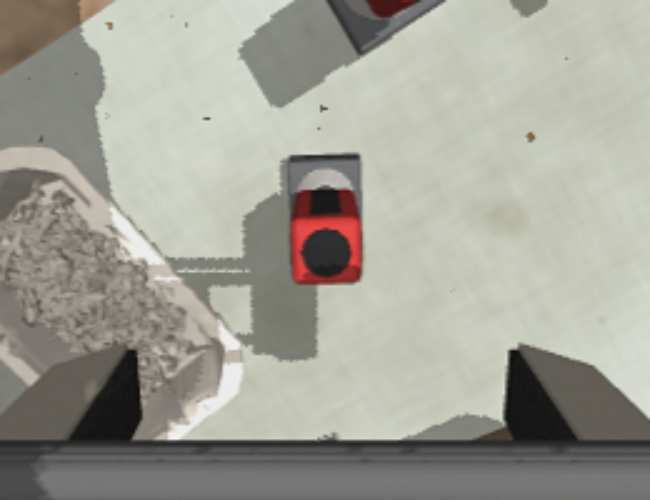

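The crop shows the driver square to the image, with its handle disc at wrist px (323,192), as predicted for (0.480, -0.266). Descending to grasp.

Call:
drive_tool:
  linear:
    - [0.003,0.001,-0.03]
    - [0.003,0.001,-0.06]
    - [0.003,0.001,-0.09]
    - [0.003,0.001,-0.12]
    - [0.003,0.001,-0.14]
    - [0.003,0.001,-0.148]
    - [0.003,0.001,-0.148]
    - [0.003,0.001,-0.148]
  rot:
    - [0,0,0]
    - [0,0,0]
    - [0,0,0]
    - [0,0,0]
    - [0,0,0]
    - [0,0,0]
    - [0,0,0]
    - [0,0,0]
  hand: [1,1,1,1,1,1,1,1]

```text
t: 4.4
position: [0.4819, -0.2638, 0.103]
tcp_rot: [[-0.867, 0.498, 0.0], [0.498, 0.867, 0.0], [-0.0, 0.0, -1.0]]
ft_force: [-0.7, 0.4, 0.5]
opening: 0.0917
gripper_force: 0.0
```

Call:
drive_tool:
  linear:
    - [0,0,0]
    - [0,0,0]
    - [0,0,0]
    - [0,0,0]
    - [0,0,0]
    - [0,0,0]
    - [0,0,0]
    - [0,0,0]
    - [0,0,0]
    - [0,0,0]
  rot:
    - [0,0,0]
    - [0,0,0]
    - [0,0,0]
    - [0,0,0]
    - [0,0,0]
    - [0,0,0]
    - [0,0,0]
    - [0,0,0]
    - [0,0,0]
    - [0,0,0]
  hand: [-0.5,-0.5,-0.5,-0.5,-0.5,-0.5,-0.5,-0.5,-0.5,-0.5]
  newtons: 50

```text
t: 5.23
position: [0.4809, -0.2645, 0.1025]
tcp_rot: [[-0.867, 0.499, -0.0], [0.499, 0.867, -0.0], [0.0, -0.0, -1.0]]
ft_force: [0.9, -0.3, -3.2]
opening: 0.0307
gripper_force: 49.7
```

Call:
drive_tool:
  linear:
    - [0,0,0.02]
    - [0,0,0.05]
    - [0,0,0.085]
    - [0,0,0.12]
    - [0,0,0.15]
    - [0,0,0.165]
    - [0,0,0.165]
  rot:
    - [0,0,0]
    - [0,0,0]
    - [0,0,0]
    - [0,0,0]
    - [0,0,0]
    - [0,0,0]
    - [0,0,0]
  hand: [-0.5,-0.5,-0.5,-0.5,-0.5,-0.5,-0.5]

```text
t: 5.82
position: [0.4825, -0.2653, 0.2709]
tcp_rot: [[-0.867, 0.499, 0.005], [0.499, 0.867, -0.002], [-0.006, 0.001, -1.0]]
ft_force: [-0.3, 0.4, -3.2]
opening: 0.0303
gripper_force: 49.7
```

```bash
cat >> h.py <<'E'
from scipy.spatial.transform import Rotation as Ro
def tgt(ax,phi):  # tool rot with z=-ax, x at azimuth phi (deg) in the plane
    z=-ax/np.linalg.norm(ax);x=np.array([np.cos(np.radians(phi)),np.sin(np.radians(phi)),0]);x-=z*(x@z);x/=np.linalg.norm(x);return np.c_[x,np.cross(z,x),z]
def go(R,p):
    o=ctrl.observe();print('t',o['t'],'q',o['q'].round(3),'F',o['ft_force'].round(1),'M',o['moment'].round(2),'shift',(p-o['position']).round(4),'rot',Ro.from_matrix(R@o['tcp_rot'].T).as_rotvec().round(4))
C0=np.array([.5945,.0502,.1209]);A0=np.array([-.1477,-.1934,.9699]);A0/=np.linalg.norm(A0)
E
python3 - <<'E'
from h import *
R=tgt(A0,215.4);go(R,C0+A0*.1175)
go(tgt(A0,125.4),C0+A0*.1175)
E
```

```text
t 5.8167 q [ 0.084  0.258  0.415  1.673 -0.11   1.228  1.572] F [-0.3  0.4 -3.2] M [-0.03 -0.04  0.04] shift [ 0.0946  0.2928 -0.036 ] rot [ 0.0883 -0.2376  1.1255]
t 5.8167 q [ 0.084  0.258  0.415  1.673 -0.11   1.228  1.572] F [-0.3  0.4 -3.2] M [-0.03 -0.04  0.04] shift [ 0.0946  0.2928 -0.036 ] rot [ 0.2269 -0.1009 -0.4196]
```

Call:
drive_tool:
  linear:
    - [0.008,0.025,0.01]
    - [0.016,0.05,0.02]
    - [0.024,0.075,0.02]
    - [0.032,0.1,0.02]
    - [0.04,0.125,0.02]
    - [0.048,0.15,0.02]
    - [0.056,0.175,0.02]
    - [0.064,0.2,0.02]
    - [0.072,0.225,0.02]
    - [0.08,0.25,0.02]
    - [0.088,0.275,0.02]
    - [0.094,0.292,0.02]
  rot:
    - [0.0075,-0.02,0.095]
    - [0.015,-0.04,0.19]
    - [0.0225,-0.06,0.285]
    - [0.03,-0.08,0.38]
    - [0.0375,-0.1,0.475]
    - [0.045,-0.12,0.57]
    - [0.0525,-0.14,0.665]
    - [0.06,-0.16,0.76]
    - [0.0675,-0.18,0.855]
    - [0.075,-0.2,0.95]
    - [0.0825,-0.22,1.045]
    - [0.0885,-0.2376,1.1255]
  hand: [-0.5,-0.5,-0.5,-0.5,-0.5,-0.5,-0.5,-0.5,-0.5,-0.5,-0.5,-0.5]

```text
t: 6.82
position: [0.5741, 0.0305, 0.2851]
tcp_rot: [[-0.8, -0.583, 0.14], [-0.556, 0.809, 0.192], [-0.225, 0.076, -0.971]]
ft_force: [-0.8, 0.1, -3.3]
opening: 0.0305
gripper_force: 49.7
```

Call:
drive_tool:
  linear:
    - [0,0,0]
    - [0,0,-0.01]
    - [0,0,-0.02]
    - [0,0,-0.02]
    - [0,0,-0.02]
  rot:
    - [0,0,0]
    - [0,0,0]
    - [0,0,0]
    - [0,0,0]
    - [0,0,0]
  hand: [-0.5,-0.5,-0.5,-0.5,-0.5]

```text
t: 7.23
position: [0.5739, 0.0265, 0.2658]
tcp_rot: [[-0.805, -0.576, 0.141], [-0.549, 0.814, 0.189], [-0.224, 0.075, -0.972]]
ft_force: [0.7, -0.0, -4.1]
opening: 0.0306
gripper_force: 49.7
```

```bash
python3 - <<'E'
from h import *
np.set_printoptions(precision=4,suppress=True)
R=tgt(A0,215.4);go(R,C0+A0*.1175)
o=ctrl.observe();Rt=o['tcp_rot'];p=o['position']
t=cam('top','t3');s=cam('side','s3');w=cam('wrist','w3')
for n,d in(('mouth',.1025),('handtop',-.0485)):
    P=p+Rt[:,2]*d;print(n,P,proj(t,P),proj(s,P),proj(w,P))
print('screw',proj(t,C0),proj(s,C0),proj(w,C0))
a=cv2.resize(s['image'][130:230,260:380,::-1],(480,400));b=cv2.resize(t['image'][140:240,260:340,::-1],(320,400))
cv2.imwrite('pics/c3.png',np.hstack([a,b]))
E
```

```text
t 7.2333 q [-0.08   0.215  0.088  1.745 -0.242  1.052  2.289] F [ 0.7 -0.  -4.1] M [-0.34  0.3  -0.03] shift [ 0.0032  0.001  -0.0309] rot [ 0.0044 -0.0072  0.0018]
mouth [0.5884 0.0459 0.1662] [328.1933 196.9742] [319.946  185.0634] [322.2042 187.3881]
handtop [0.5671 0.0174 0.3129] [344.1918 192.5589] [318.4626 144.0459] [322.0653 256.0423]
screw [326.1964 198.2472] [321.022  196.7878] [319.4912 175.7082]
```

View pics/c3.png

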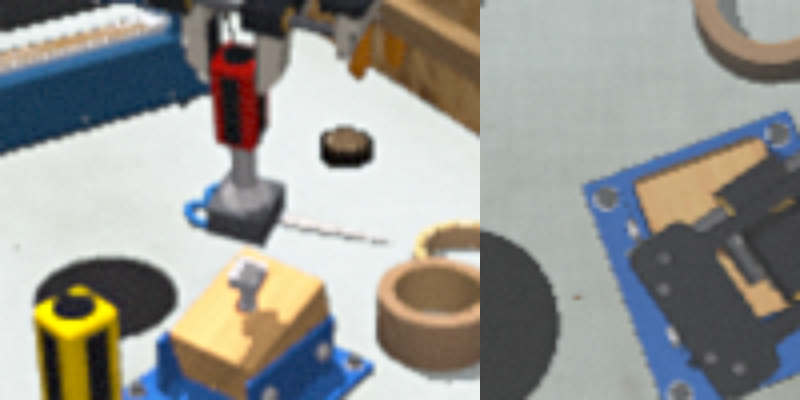

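The driver hangs straight: its mouth is at side crop (243,222), predicted (240,220), and its top disc at (236,53), predicted (234,56). I'll check the socket's lower corners numerically.

```bash
python3 - <<'E'
from h import *
np.set_printoptions(precision=1,suppress=True)
o=ctrl.observe();Rt=o['tcp_rot'];p=o['position']
s=cam('side');w=cam('wrist')
cs=[p+Rt@np.array([u*.022,v*.022,.1025]) for u,v in((1,1),(1,-1),(-1,-1),(-1,1))]
for c,n,b in((s,'s',(302,172,336,196)),(w,'w',(270,120,380,215))):
    print(n,np.array([proj(c,k) for k in cs]))
    m,ct=mask(c['image'],b,lambda h,sa,v:(v<125)&(sa<70));print(cv2.boundingRect(ct),cv2.approxPolyDP(cv2.convexHull(ct),1.2,True).reshape(-1,2).tolist())
E
```

```text
s [[310.2 187.4]
 [324.4 191.4]
 [330.2 181.1]
 [316.3 177.3]]
(312, 176, 19, 15) [[330, 177], [330, 182], [325, 190], [312, 187], [312, 181]]
w [[342.7 168.9]
 [301.2 168.9]
 [302.1 208.1]
 [341.8 208.1]]
(298, 169, 44, 40) [[340, 170], [341, 205], [299, 208], [298, 173], [300, 170]]
```

Call:
drive_tool:
  linear:
    - [0.001,0.001,-0.01]
    - [0.0023,0.0022,-0.02]
    - [0.0023,0.0022,-0.031]
    - [0.0023,0.0022,-0.031]
    - [0.0023,0.0022,-0.031]
    - [0.0023,0.0022,-0.031]
  rot:
    - [0.004,-0.007,0.002]
    - [0.004,-0.007,0.002]
    - [0.004,-0.007,0.002]
    - [0.004,-0.007,0.002]
    - [0.004,-0.007,0.002]
    - [0.004,-0.007,0.002]
  hand: [-0.5,-0.5,-0.5,-0.5,-0.5,-0.5]

```text
t: 7.98
position: [0.5775, 0.0298, 0.2367]
tcp_rot: [[-0.801, -0.58, 0.15], [-0.551, 0.812, 0.194], [-0.234, 0.072, -0.969]]
ft_force: [-0.5, -0.1, -2.8]
opening: 0.0305
gripper_force: 49.7
```

```bash
python3 - <<'E'
from h import *
R=tgt(A0,215.4);go(R,C0+A0*.1175);go(R,C0+A0*(.1025-.018));print(R[:,1])
E
```

```text
t 7.9833 q [-0.075  0.238  0.08   1.792 -0.26   0.975  2.315] F [-0.5 -0.1 -2.8] M [-0.33  0.35 -0.  ] shift [-0.0004 -0.0023 -0.0018] rot [-0.0001  0.003  -0.0022]
t 7.9833 q [-0.075  0.238  0.08   1.792 -0.26   0.975  2.315] F [-0.5 -0.1 -2.8] M [-0.33  0.35 -0.  ] shift [ 0.0045  0.0041 -0.0338] rot [-0.0001  0.003  -0.0022]
[-0.57768782  0.81288573  0.07411858]
```

```bash
python3 - <<'E'
from h import *
np.set_printoptions(precision=2,suppress=True)
Rt=tgt(A0,215.4);p=np.array([.5773,.0302,.237])
for i in range(4):
    o=ctrl.observe();print(o['position'],end=' ')
    s=cam('side')
print()
w=cam('wrist')
cs=[p+Rt@np.array([u*.022,v*.022,.1025]) for u,v in((1,1),(1,-1),(-1,-1),(-1,1))]
cw=[p+Rt@np.array([u*.022,v*.022,.1025-h]) for h in (0,.02) for u,v in((1,1),(1,-1))]
print('s',np.array([proj(s,k) for k in cs]).tolist());print('w',np.array([proj(w,k) for k in cs]).tolist())
d=.001
print('ds/dx,dy px/mm',proj(s,cs[0]+Rt[:,0]*d)-proj(s,cs[0]),proj(s,cs[0]+Rt[:,1]*d)-proj(s,cs[0]),'w',proj(w,cs[0]+Rt[:,0]*d)-proj(w,cs[0]),proj(w,cs[0]+Rt[:,1]*d)-proj(w,cs[0]))
g=cv2.cvtColor(s['image'],cv2.COLOR_RGB2GRAY);print(g[176:202,304:336])
S=cv2.resize(s['image'][165:215,290:350,::-1],(480,400),interpolation=cv2.INTER_NEAREST);W=cv2.resize(w['image'][140:240,280:360,::-1],(320,400),interpolation=cv2.INTER_NEAREST)
cv2.polylines(S,[np.int32([(proj(s,k)-[289.5,164.5])*8 for k in cs])],True,(0,255,0),1);cv2.polylines(W,[np.int32([(proj(w,k)-[279.5,139.5])*4 for k in cs])],True,(0,255,0),1)
cv2.imwrite('pics/c4.png',np.hstack([S,W]))
E
```

```text
[0.58 0.03 0.24] [0.58 0.03 0.24] [0.58 0.03 0.24] [0.58 0.03 0.24] 
s [[310.57839885080887, 195.45873668108555], [324.52598301850054, 199.53381348528973], [330.1593328485118, 189.19293232180308], [316.47938805510324, 185.32312349121636]]
w [[343.4333018981583, 168.8633939766208], [301.97191025588194, 168.72745454086348], [302.6872796446131, 207.90635986629792], [342.41010750257124, 208.0460546305507]]
ds/dx,dy px/mm [-0.14  0.24] [-0.31 -0.09] w [ 0.02 -0.93] [0.94 0.  ]
[[232 236 236 235 237 239 238 229 192 152 124 103  94  87  87  86  96  88
   80  93 182 252 247 243 242 241 240 240 237 237 239 239]
 [234 236 237 237 237 242 236 176 124  89  89 104 116 113 104 101 114 107
  105  96 147 231 244 242 241 240 240 239 239 239 238 239]
 [232 235 237 238 240 242 228 139 120 118 145 201 223 208 145 107 114 120
  114 101 133 214 244 242 239 239 240 239 239 236 237 237]
 [236 238 238 240 223 227 203 122 114 132 150 194 210 194 137 106 113 114
  109 100 133 214 245 242 240 241 240 239 238 239 238 238]
 [236 235 205 187 157 155 150 107 113 127 134 127 123 116 106 105 110 110
  114 103 133 219
[... 2135 characters left out ...]
9 201 230 230 233 237 236 235 238]
 [232 232 231 235 234 232 234 236 239 239 236 212 199 165 121  99  72  60
   55  55  42  48  68 153 223 227 228 230 229 230 232 237]
 [237 233 231 231 232 232 232 233 234 233 228 228 230 197 155 148 132 123
  110 103  66  54 104 202 230 228 231 230 229 227 229 230]
 [240 234 231 230 232 231 231 232 230 226 227 229 222 162 142 157 166 157
  148 151 125  91 162 220 231 231 230 228 229 227 229 229]
 [239 235 233 229 229 231 230 232 229 225 224 229 220 136 110 129 144 144
  153 164 134 129 201 231 231 231 227 228 226 227 229 230]
 [216 238 234 232 231 231 230 233 228 227 230 230 224 160 114 110 107 119
  128 131 117 166 227 230 232 231 226 227 226 228 229 228]]
```

View pics/c4.png

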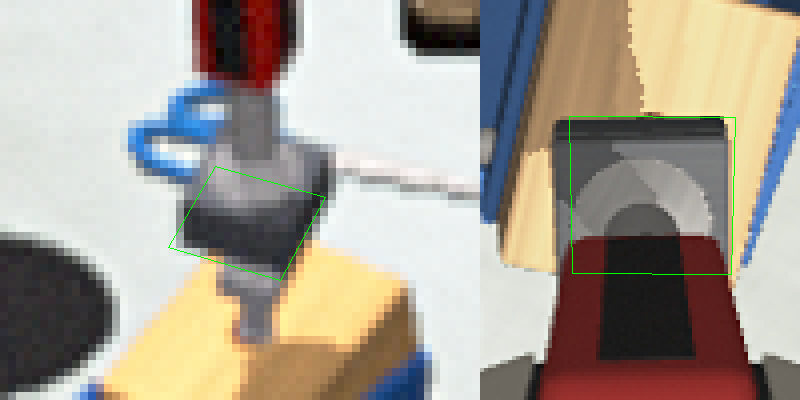

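The crop shows the socket mouth sitting about 2–3 px left (tool −y) of the nominal square in the wrist view, and the side view agrees in direction. I'm keeping the +y correction, adding a small +x one, and descending along the screw axis.

Call:
drive_tool:
  linear:
    - [-0.002,-0.0014,-0.0006]
    - [-0.0014,-0.0006,-0.0045]
    - [-0.0008,0.0002,-0.0084]
    - [-0.0002,0.001,-0.0123]
    - [0.0002,0.0015,-0.0152]
    - [0.0006,0.0021,-0.018]
    - [0.0009,0.0025,-0.02]
    - [0.0012,0.0029,-0.0219]
    - [0.0012,0.0029,-0.0219]
  rot:
    - [0,0,0]
    - [0,0,0]
    - [0,0,0]
    - [0,0,0]
    - [0,0,0]
    - [0,0,0]
    - [0,0,0]
    - [0,0,0]
    - [0,0,0]
  hand: [-0.5,-0.5,-0.5,-0.5,-0.5,-0.5,-0.5,-0.5,-0.5]

```text
t: 8.98
position: [0.5784, 0.0328, 0.2142]
tcp_rot: [[-0.801, -0.58, 0.15], [-0.551, 0.811, 0.194], [-0.234, 0.073, -0.97]]
ft_force: [-0.1, -0.1, -3.2]
opening: 0.0306
gripper_force: 49.7
```

```bash
python3 - <<'E'
from h import *
R=tgt(A0,215.4);go(R,C0+A0*(.1025-.018))
s=cam('side')
m,ct=mask(s['image'],(300,180,340,230),lambda h,sa,v:(sa<60)&(v<190));print(cv2.boundingRect(ct))
E
```

```text
t 8.9833 q [-0.076  0.259  0.075  1.822 -0.269  0.924  2.325] F [-0.1 -0.1 -3.2] M [-0.34  0.32  0.01] shift [ 0.0036  0.0011 -0.0113] rot [-0.0001  0.0024 -0.0024]
(312, 182, 22, 26)
```

Call:
drive_tool:
  linear:
    - [0.0003,0.0004,-0.002]
    - [0.0006,0.0008,-0.004]
    - [0.0009,0.0012,-0.006]
    - [0.0012,0.0016,-0.008]
    - [0.0012,0.0016,-0.008]
  rot:
    - [0,0,0]
    - [0,0,0]
    - [0,0,0]
    - [0,0,0]
    - [0,0,0]
  hand: [-0.5,-0.5,-0.5,-0.5,-0.5]

```text
t: 9.45
position: [0.5795, 0.0344, 0.2061]
tcp_rot: [[-0.801, -0.58, 0.149], [-0.551, 0.811, 0.194], [-0.234, 0.073, -0.97]]
ft_force: [0.1, 0.1, -3.3]
opening: 0.0306
gripper_force: 49.7
```

Call:
drive_tool:
  linear:
    - [0.0002,0.0002,-0.001]
    - [0.0003,0.0004,-0.002]
    - [0.0004,0.0006,-0.003]
    - [0.0004,0.0006,-0.003]
  rot:
    - [0,0,0]
    - [0,0,0]
    - [0,0,0]
    - [0,0,0]
  hand: [-0.5,-0.5,-0.5,-0.5]

```text
t: 9.78
position: [0.5801, 0.0349, 0.2034]
tcp_rot: [[-0.801, -0.58, 0.15], [-0.551, 0.812, 0.194], [-0.234, 0.073, -0.97]]
ft_force: [-0.9, 0.4, -3.4]
opening: 0.0306
gripper_force: 49.7
```

```bash
python3 - <<'E'
from h import *
R=tgt(A0,215.4);go(R,C0+A0*(.1025-.018))
s=cam('side','s5')
cv2.imwrite('pics/c5.png',cv2.resize(s['image'][165:240,280:380,::-1],(600,450),interpolation=cv2.INTER_CUBIC))
E
```

```text
t 9.7833 q [-0.077  0.271  0.072  1.834 -0.273  0.899  2.328] F [-0.9  0.4 -3.4] M [-0.39  0.39  0.01] shift [ 0.0019 -0.0011 -0.0006] rot [-0.0001  0.0028 -0.0023]
```

Call:
drive_tool:
  linear:
    - [0.0002,0.0002,-0.001]
    - [0.0003,0.0004,-0.002]
    - [0.0003,0.0004,-0.002]
    - [0.0003,0.0004,-0.002]
  rot:
    - [0,0,0]
    - [0,0,0]
    - [0,0,0]
    - [0,0,0]
  hand: [-0.5,-0.5,-0.5,-0.5]

```text
t: 10.17
position: [0.5806, 0.0353, 0.2018]
tcp_rot: [[-0.801, -0.58, 0.15], [-0.551, 0.812, 0.194], [-0.234, 0.072, -0.969]]
ft_force: [-0.3, -0.4, -2.9]
opening: 0.0307
gripper_force: 49.7
```

View pics/c5.png

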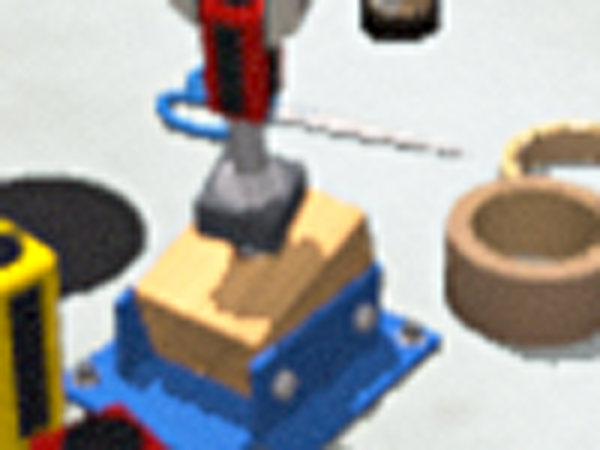

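The socket covers the head at crop (250,215), with only a trace of shank visible below it. Pressing on until the floor touches.

Call:
drive_tool:
  linear:
    - [0.0002,0.0002,-0.001]
    - [0.0003,0.0004,-0.002]
    - [0.0003,0.0004,-0.002]
  rot:
    - [0,0,0]
    - [0,0,0]
    - [0,0,0]
  hand: [-0.5,-0.5,-0.5]

```text
t: 10.42
position: [0.5818, 0.0358, 0.2012]
tcp_rot: [[-0.8, -0.58, 0.153], [-0.551, 0.812, 0.194], [-0.237, 0.071, -0.969]]
ft_force: [-2.9, -1.7, 8.5]
opening: 0.0308
gripper_force: 49.7
```

```bash
python3 - <<'E'
from h import *
R=tgt(A0,215.4);go(R,C0+A0*(.1025-.018))
E
```

```text
t 10.4167 q [-0.078  0.274  0.071  1.836 -0.275  0.891  2.33 ] F [-2.9 -1.7  8.5] M [0.11 0.83 0.16] shift [ 0.0002 -0.0019  0.0016] rot [-0.0007  0.0057 -0.002 ]
```

```bash
python3 - <<'E'
from h import *
np.set_printoptions(precision=4,suppress=True)
P=B-.012*NZ;v=np.cross(A0,NZ);th=np.arcsin(np.linalg.norm(v));u=v/np.linalg.norm(v);print(th,u*th)
p=np.array([.5807,.0361,.2001])+A0*.0007
for k in range(1,9):
    r=u*th*k/8;d=Ro.from_rotvec(r).apply(p-P)+P-np.array([.5807,.0361,.2001]);print(d,r)
E
```

```text
0.16368005226559387 [-0.0909 -0.1302 -0.0398]
[-0.0024  0.0015  0.0006] [-0.0114 -0.0163 -0.005 ]
[-0.0047  0.0031  0.0004] [-0.0227 -0.0325 -0.0099]
[-0.0069  0.0048  0.0002] [-0.0341 -0.0488 -0.0149]
[-0.0092  0.0064 -0.0001] [-0.0455 -0.0651 -0.0199]
[-0.0114  0.0081 -0.0004] [-0.0568 -0.0814 -0.0249]
[-0.0137  0.0098 -0.0008] [-0.0682 -0.0976 -0.0298]
[-0.0159  0.0115 -0.0012] [-0.0795 -0.1139 -0.0348]
[-0.0181  0.0131 -0.0017] [-0.0909 -0.1302 -0.0398]
```

Call:
drive_tool:
  linear:
    - [-0.0024,0.0015,0.0006]
    - [-0.0047,0.0031,0.0004]
    - [-0.0069,0.0048,0.0002]
    - [-0.0092,0.0064,-0.0001]
    - [-0.0114,0.0081,-0.0004]
    - [-0.0137,0.0098,-0.0008]
    - [-0.0159,0.0115,-0.0012]
    - [-0.0181,0.0131,-0.0017]
    - [-0.0181,0.0131,-0.0017]
    - [-0.0181,0.0131,-0.0017]
  rot:
    - [-0.0114,-0.0163,-0.005]
    - [-0.0227,-0.0325,-0.0099]
    - [-0.0341,-0.0488,-0.0149]
    - [-0.0455,-0.0651,-0.0199]
    - [-0.0568,-0.0814,-0.0249]
    - [-0.0682,-0.0976,-0.0298]
    - [-0.0795,-0.1139,-0.0348]
    - [-0.0909,-0.1302,-0.0398]
    - [-0.0909,-0.1302,-0.0398]
    - [-0.0909,-0.1302,-0.0398]
  hand: [-0.5,-0.5,-0.5,-0.5,-0.5,-0.5,-0.5,-0.5,-0.5,-0.5]

```text
t: 11.25
position: [0.5628, 0.0496, 0.1988]
tcp_rot: [[-0.788, -0.548, 0.282], [-0.544, 0.833, 0.099], [-0.289, -0.076, -0.954]]
ft_force: [-4.0, 0.4, 4.8]
opening: 0.0307
gripper_force: 49.7
```

```bash
python3 - <<'E'
from h import *
np.set_printoptions(precision=4,suppress=True)
o=ctrl.observe();Rt=o['tcp_rot'];p=np.array([.5626,.0492,.1984])
print(o['position'],'tool z',-Rt[:,2],'NZ',NZ,'q',o['q'],'F',o['ft_force'],o['moment'])
P=B-.012*NZ
q=o['position']-P;print('along',q@NZ,'lat in tool',Rt.T@(q-NZ*(q@NZ)))
s=cam('side','s6');w=cam('wrist','w6');t=cam('top')
S=cv2.resize(s['image'][130:230,260:380,::-1],(480,400),interpolation=cv2.INTER_CUBIC);W=cv2.resize(w['image'][140:240,280:360,::-1],(320,400),interpolation=cv2.INTER_NEAREST)
for c,I,x,y in((s,S,260,130),(w,W,280,140)):
    for d in range(0,160,10):
        k=P+NZ*(.055-.018+.0+d/1000);u=(proj(c,k)-[x-.5,y-.5])*4;cv2.circle(I,tuple(np.int32(u)),2,(0,255,0),-1)
cv2.imwrite('pics/c6.png',np.hstack([S,W]))
E
```

```text
[0.5628 0.0496 0.1988] tool z [-0.2823 -0.0989  0.9542] NZ [-0.2791 -0.0972  0.9553] q [-0.2105  0.1648  0.0798  2.0059 -0.1175  0.6767  2.1105] F [-4.0093  0.3634  4.823 ] [0.6661 0.9194 0.2173]
along 0.13758991780939622 lat in tool [ 0.0001  0.0025 -0.    ]
```

View pics/c6.png

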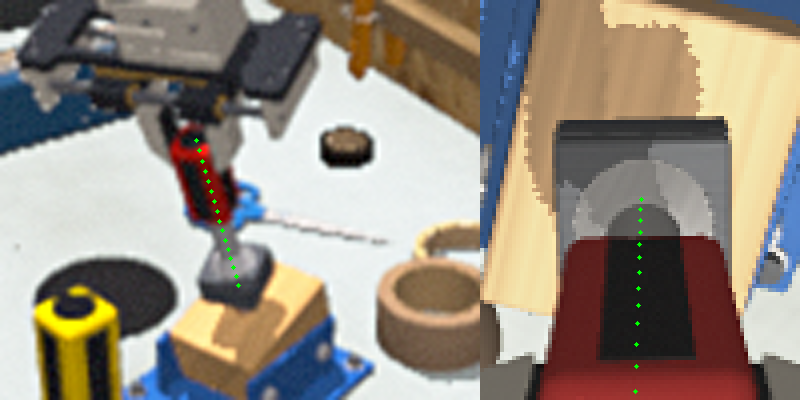

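The projected square axis (green) passes through the socket mouth (wrist crop 641,200), but the handle sits ~1.5–2 mm to tool +y. The driver is therefore held about 0.02 rad out of line, so I'll correct that before turning.

Call:
drive_tool:
  linear:
    - [0.0005,-0.0008,0]
    - [0.001,-0.0016,0]
    - [0.001,-0.0016,0]
    - [0.001,-0.0016,0]
  rot:
    - [0.008,0.0055,0.003]
    - [0.016,0.011,0.006]
    - [0.016,0.011,0.006]
    - [0.016,0.011,0.006]
  hand: [-0.5,-0.5,-0.5,-0.5]

```text
t: 11.73
position: [0.5644, 0.0472, 0.1988]
tcp_rot: [[-0.789, -0.552, 0.271], [-0.543, 0.832, 0.116], [-0.289, -0.056, -0.956]]
ft_force: [-5.1, 0.3, 9.8]
opening: 0.031
gripper_force: 49.7
```

```bash
python3 - <<'E'
from h import *
np.set_printoptions(precision=4,suppress=True)
o=ctrl.observe();Rt=o['tcp_rot'];P=B-.012*NZ;p=o['position']
print(o['q'],'F',o['ft_force'],o['moment'],'axial',o['ft_force']@NZ);q=p-P;print('along',q@NZ,'lat',Rt.T@(q-NZ*(q@NZ)))
s=cam('side');w=cam('wrist')
T=P+NZ*.1865;e=proj(s,T);x,y=map(int,e)
m,c=mask(s['image'],(x-9,y-8,x+10,y+5),lambda h,sa,v:v<60);M=cv2.moments(c);print('side disc',M['m10']/M['m00'],M['m01']/M['m00'],cv2.boundingRect(c),'exp',e,'per mm toolx,tooly',[proj(s,T+Rt[:,i]*.001)-e for i in(0,1)])
g=w['image'].astype(int)
for r in (175,185,195,205,215,225,235):
    row=g[r,285:360];red=np.where((row[:,0]-row[:,1]>25))[0]+285
    d=(proj(w,P+NZ*.05),proj(w,P+NZ*.17));xe=np.interp(r,[d[0][1],d[1][1]],[d[0][0],d[1][0]]);print(r,(red.min(),red.max(),(red.min()+red.max())/2) if len(red) else None,'axis',round(xe,1))
# circle points for turning: 190deg cw about NZ through P from commanded pose
p0=np.array([.5636,.0476,.1984])
for k in range(1,13):
    th=k*.12;d=Ro.from_rotvec(-NZ*th).apply(p0-P)+P-p0;print(d,(-NZ*th))
E
```

```text
[-0.1852  0.1743  0.0765  1.9922 -0.1537  0.6941  2.1574] F [-5.0986  0.3424  9.7921] [0.6652 0.9797 0.3359] axial 10.744349899042858
along 0.13743316366059075 lat [ 0.     -0.0003 -0.    ]
side disc 310.9800995024875 158.22885572139302 (306, 156, 11, 6) exp [308.571  164.6518] per mm toolx,tooly [array([-0.1454,  0.2523]), array([-0.3313, -0.0536])]
175 (np.int64(288), np.int64(357), np.float64(322.5)) axis 320.5
185 (np.int64(286), np.int64(354), np.float64(320.0)) axis 320.5
195 (np.int64(285), np.int64(351), np.float64(318.0)) axis 320.7
205 (np.int64(285), np.int64(348), np.float64(316.5)) axis 321.2
215 (np.int64(285), np.int64(346), np.float64(315.5)) axis 321.7
225 (np.int64(298), np.int64(345), np.float64(321.5)) axis 322.3
235 (np.int64(295), np.int64(348), np.float64(321.5)) axis 322.8
[0.     0.0001 0.    ] [ 0.0335  0.0117 -0.1146]
[0.     0.0002 0.    ] [ 0.067   0.0233 -0.2293]
[0.0001 0.0003 0.    ] [ 0.1005  0.035  -0.3439]
[0.0001 0.0004 0.0001] [ 0.134   0.0466 -0.4586]
[0.0002 0.0004 0.0001] [ 0.1674  0.0583 -0.5732]
[0.0002 0.0005 0.0001] [ 0.2009  0.07   -0.6878]
[0.0003 0.0006 0.0001] [ 0.2344  0.0816 -0.8025]
[0.0004 0.0006 0.0002] [ 0.2679  0.0933 -0.9171]
[0.0004 0.0007 0.0002] [ 0.3014  0.105  -1.0318]
[0.0005 0.0007 0.0002] [ 0.3349  0.1166 -1.1464]
[0.0006 0.0007 0.0003] [ 0.3684  0.1283 -1.261 ]
[0.0007 0.0007 0.0003] [ 0.4019  0.1399 -1.3757]
```

Call:
drive_tool:
  linear:
    - [0,0,-0.0001]
    - [0,0,-0.0002]
    - [0.0001,0,-0.0003]
    - [0.0001,0,-0.0003]
    - [0.0001,0,-0.0004]
    - [0.0001,0.0001,-0.0005]
    - [0.0002,0.0001,-0.0006]
    - [0.0002,0.0001,-0.0007]
    - [0.0002,0.0001,-0.0008]
    - [0.0002,0.0001,-0.0009]
    - [0.0003,0.0001,-0.001]
    - [0.0003,0.0001,-0.001]
  rot:
    - [0.0279,0.0097,-0.0955]
    - [0.0558,0.0194,-0.1911]
    - [0.0837,0.0292,-0.2866]
    - [0.1116,0.0389,-0.3821]
    - [0.1396,0.0486,-0.4777]
    - [0.1675,0.0583,-0.5732]
    - [0.1954,0.068,-0.6687]
    - [0.2233,0.0778,-0.7642]
    - [0.2512,0.0875,-0.8598]
    - [0.2791,0.0972,-0.9553]
    - [0.307,0.1069,-1.0508]
    - [0.307,0.1069,-1.0508]
  hand: [-0.5,-0.5,-0.5,-0.5,-0.5,-0.5,-0.5,-0.5,-0.5,-0.5,-0.5,-0.5]
  newtons: 58

```text
t: 12.83
position: [0.5651, 0.0473, 0.1981]
tcp_rot: [[-0.842, 0.455, 0.291], [0.502, 0.857, 0.113], [-0.198, 0.242, -0.95]]
ft_force: [-4.4, -0.3, 8.5]
opening: 0.0308
gripper_force: 57.7
```

```bash
cat >> h.py <<'E'
def chk():
    np.set_printoptions(precision=4,suppress=True)
    o=ctrl.observe();Rt=o['tcp_rot'];P=B-.012*NZ;p=o['position']
    print('t',o['t'],o['q'],'F',o['ft_force'],'M',o['moment'],'axialF',o['ft_force']@NZ,'axialM',o['moment']@NZ,'open',o['opening']);q=p-P;print('along',q@NZ,'latworld',q-NZ*(q@NZ),'tiltvec',np.cross(NZ,-Rt[:,2]))
    w=cam('wrist');g=w['image'].astype(int)
    d=(proj(w,P+NZ*.05),proj(w,P+NZ*.17))
    for r in (225,235):
        row=g[r,285:360];red=np.where((row[:,0]-row[:,1]>25))[0]+285
        print(r,(red.min()+red.max())/2 if len(red) else None,'axis',round(np.interp(r,[d[0][1],d[1][1]],[d[0][0],d[1][0]]),1))
E
python3 -c "
from h import *
chk()"
```

```text
t 12.8333 [-0.3419  0.1614  0.2517  2.0234 -0.2021  0.6638  1.0989] F [-4.417  -0.3075  8.4947] M [0.2232 0.7458 0.1573] axialF 9.37790330627386 axialM 0.015466560201349344 open 0.03076457275278632
along 0.1365268354804698 latworld [ 0.0005 -0.0003  0.0001] tiltvec [ 0.016  -0.0133  0.0033]
225 321.5 axis 322.0
235 321.5 axis 322.6
```

Call:
drive_tool:
  linear:
    - [0,0,-0.0001]
    - [0,0,-0.0002]
    - [0.0001,0,-0.0003]
    - [0.0001,0,-0.0003]
    - [0.0001,0,-0.0004]
    - [0.0001,0.0001,-0.0005]
    - [0.0002,0.0001,-0.0006]
    - [0.0002,0.0001,-0.0007]
    - [0.0002,0.0001,-0.0008]
    - [0.0002,0.0001,-0.0009]
    - [0.0003,0.0001,-0.001]
    - [0.0003,0.0001,-0.0011]
  rot:
    - [0.0279,0.0097,-0.0955]
    - [0.0558,0.0194,-0.1911]
    - [0.0837,0.0292,-0.2866]
    - [0.1116,0.0389,-0.3821]
    - [0.1396,0.0486,-0.4777]
    - [0.1675,0.0583,-0.5732]
    - [0.1954,0.068,-0.6687]
    - [0.2233,0.0778,-0.7642]
    - [0.2512,0.0875,-0.8598]
    - [0.2791,0.0972,-0.9553]
    - [0.307,0.1069,-1.0508]
    - [0.3349,0.1166,-1.1464]
  hand: [-0.5,-0.5,-0.5,-0.5,-0.5,-0.5,-0.5,-0.5,-0.5,-0.5,-0.5,-0.5]

```text
t: 13.88
position: [0.5653, 0.0473, 0.197]
tcp_rot: [[0.123, 0.946, 0.298], [0.983, -0.157, 0.093], [0.135, 0.282, -0.95]]
ft_force: [-4.7, 0.9, 10.4]
opening: 0.031
gripper_force: 57.8
```

```bash
python3 -c "
from h import *
chk()"
```

```text
t 13.8833 [-0.5365  0.1598  0.4551  2.0422 -0.2199  0.6543 -0.087 ] F [-4.677   0.9013 10.4439] M [0.1902 0.9742 0.2736] axialF 11.195123862197974 axialM 0.11364588626974072 open 0.03102019264364252
along 0.13541825519883322 latworld [ 0.0004 -0.0005  0.0001] tiltvec [-0.0039 -0.0201 -0.0032]
225 321.0 axis 321.0
235 321.5 axis 321.5
```

Call:
drive_tool:
  linear:
    - [0,0,-0.0001]
    - [0,0,-0.0002]
    - [0.0001,0,-0.0003]
    - [0.0001,0,-0.0003]
    - [0.0001,0,-0.0004]
    - [0.0001,0.0001,-0.0005]
    - [0.0002,0.0001,-0.0006]
    - [0.0002,0.0001,-0.0007]
    - [0.0002,0.0001,-0.0008]
    - [0.0002,0.0001,-0.0009]
    - [0.0002,0.0001,-0.0009]
  rot:
    - [0.0279,0.0097,-0.0955]
    - [0.0558,0.0194,-0.1911]
    - [0.0837,0.0292,-0.2866]
    - [0.1116,0.0389,-0.3821]
    - [0.1396,0.0486,-0.4777]
    - [0.1675,0.0583,-0.5732]
    - [0.1954,0.068,-0.6687]
    - [0.2233,0.0778,-0.7642]
    - [0.2512,0.0875,-0.8598]
    - [0.2791,0.0972,-0.9553]
    - [0.2791,0.0972,-0.9553]
  hand: [-0.5,-0.5,-0.5,-0.5,-0.5,-0.5,-0.5,-0.5,-0.5,-0.5,-0.5]

```text
t: 14.85
position: [0.5659, 0.0477, 0.1962]
tcp_rot: [[0.868, 0.405, 0.287], [0.4, -0.913, 0.08], [0.294, 0.045, -0.955]]
ft_force: [-5.7, 1.0, 10.3]
opening: 0.0304
gripper_force: 57.8
```

```bash
python3 -c "
from h import *
chk();o=ctrl.observe();print(np.degrees(np.arctan2(o['tcp_rot'][1,0],o['tcp_rot'][0,0])))"
```

```text
t 14.85 [-0.7015  0.1776  0.644   2.0392 -0.2611  0.6769 -1.0469] F [-5.7199  0.9669 10.2528] M [0.4227 0.8215 0.217 ] axialF 11.297214968140583 axialM 0.00946461927073266 open 0.030408962982399132
along 0.13449602608815384 latworld [ 0.0008 -0.0001  0.0002] tiltvec [-0.0167 -0.0075 -0.0056]
225 321.5 axis 320.8
235 321.5 axis 321.3
24.990918860029335
```

Call:
drive_tool:
  linear:
    - [-0.0003,-0.0001,0.001]
    - [-0.0003,-0.0001,0.001]
    - [-0.0003,-0.0001,0.001]
    - [-0.0008,-0.0003,0.0029]
    - [-0.0017,-0.0006,0.0057]
    - [-0.0025,-0.0009,0.0086]
    - [-0.0036,-0.0013,0.0124]
    - [-0.0047,-0.0017,0.0162]
    - [-0.0059,-0.002,0.02]
    - [-0.007,-0.0024,0.0239]
    - [-0.0092,-0.0032,0.0315]
    - [-0.0112,-0.0039,0.0382]
  rot:
    - [-0.02,-0.007,0.067]
    - [-0.039,-0.0136,0.134]
    - [-0.039,-0.0136,0.134]
    - [-0.039,-0.0136,0.134]
    - [-0.039,-0.0136,0.134]
    - [-0.039,-0.0136,0.134]
    - [-0.039,-0.0136,0.134]
    - [-0.039,-0.0136,0.134]
    - [-0.039,-0.0136,0.134]
    - [-0.039,-0.0136,0.134]
    - [-0.039,-0.0136,0.134]
    - [-0.039,-0.0136,0.134]
  hand: [-0.5,-0.5,-0.5,-0.5,-0.5,-0.5,-0.5,-0.5,-0.5,-0.5,-0.5,-0.5]

```text
t: 15.9
position: [0.5529, 0.0434, 0.2338]
tcp_rot: [[0.8, 0.527, 0.287], [0.529, -0.845, 0.08], [0.285, 0.088, -0.955]]
ft_force: [-0.8, 0.6, -3.6]
opening: 0.0303
gripper_force: 57.7
```

```bash
python3 - <<'E'
from h import *
np.set_printoptions(precision=4,suppress=True)
o=ctrl.observe();print(o['t'],o['position'],o['ft_force'])
s=cam('side','s7')
m,ct=mask(s['image'],(300,186,330,206),lambda h,sa,v:(sa<45)&(v>165));M=cv2.moments(ct);print(M['m10']/M['m00'],M['m01']/M['m00'],cv2.boundingRect(ct))
P=B-.012*NZ;print('exp side',proj(s,P+NZ*.052))
E
```

```text
15.9 [0.5529 0.0434 0.2338] [-0.753   0.6233 -3.6449]
304.71645919778695 194.97372060857538 (300, 186, 13, 20)
exp side [318.2127 197.5781]
```

Call:
drive_tool:
  linear:
    - [0,0,0.03]
    - [0,0.01,0.06]
    - [0.002,0.035,0.065]
    - [0.004,0.06,0.065]
    - [0.005,0.085,0.065]
    - [0.006,0.11,0.065]
    - [0.007,0.135,0.065]
    - [0.008,0.16,0.06]
    - [0.0088,0.18,0.05]
    - [0.0088,0.185,0.04]
    - [0.0088,0.185,0.03]
    - [0.0088,0.185,0.03]
  rot:
    - [0,0,0]
    - [-0.0099,0.0283,0]
    - [-0.0247,0.0709,0]
    - [-0.0395,0.1134,0]
    - [-0.0543,0.1559,0]
    - [-0.0691,0.1984,0]
    - [-0.0839,0.2409,0]
    - [-0.0987,0.2834,0]
    - [-0.0987,0.2834,0]
    - [-0.0987,0.2834,0]
    - [-0.0987,0.2834,0]
    - [-0.0987,0.2834,0]
  hand: [-0.5,-0.5,-0.5,-0.5,-0.5,-0.5,-0.5,-0.5,-0.5,-0.5,-0.5,-0.5]

```text
t: 16.95
position: [0.5606, 0.2274, 0.2606]
tcp_rot: [[0.84, 0.542, 0.006], [0.542, -0.84, -0.02], [-0.006, 0.02, -1.0]]
ft_force: [-0.5, -0.4, -3.0]
opening: 0.0309
gripper_force: 57.7
```

```bash
python3 - <<'E'
from h import *
np.set_printoptions(precision=4,suppress=True)
o=ctrl.observe();print(o['t'],o['q'],o['position'],o['ft_force'],o['moment'],o['tcp_rot'])
t=cam('top');s=cam('side','s8');P=B-.012*NZ;C=P+NZ*.052
a=cv2.resize(t['image'][170:230,290:360,::-1],(350,300));b=cv2.resize(s['image'][180:230,290:350,::-1],(360,300));d=cv2.resize(s['image'][100:220,240:340,::-1],(360,300) if 0 else (250,300))
for c,I,x,y,k in((t,a,290,170,5),(s,b,290,180,6)):
    for z in (.012,.052): cv2.circle(I,tuple(np.int32((proj(c,P+NZ*z)-[x-.5,y-.5])*k)),2,(0,255,0),-1)
print('exp',proj(t,C),proj(s,C))
for n,c,bx in(('t',t,(308,186,338,212)),('s',s,(308,188,330,207))):
    m,ct=mask(c['image'],bx,lambda h,sa,v:(sa<45)&(v>150));M=cv2.moments(ct);print(n,M['m10']/M['m00'],M['m01']/M['m00'],cv2.boundingRect(ct),cv2.minAreaRect(ct))
I=np.zeros((600,710,3),np.uint8);I[:300,:350]=a;I[:300,350:]=b;I[300:,:250]=d
I[300:,260:660]=cv2.resize(t['image'][170:260,210:330,::-1],(400,300));cv2.imwrite('pics/c8.png',I)
E
```

```text
16.95 [-0.8718  0.3834  0.5546  1.5591 -0.187   1.2586 -1.2894] [0.5606 0.2274 0.2606] [-0.482  -0.376  -3.0389] [-0.119   0.1743  0.0036] [[ 0.8401  0.5425  0.0059]
 [ 0.5425 -0.8398 -0.0196]
 [-0.0057  0.0196 -0.9998]]
exp [323.7409 201.3568] [318.2127 197.5781]Traceback (most recent call last):
  File "<stdin>", line 10, in <module>
  File "h.py", line 22, in mask
    return z,max(cs,key=cv2.contourArea)
             ~~~^^^^^^^^^^^^^^^^^^^^^^^^
ValueError: max() iterable argument is empty
```

Call:
drive_tool:
  linear:
    - [0,0,-0.03]
    - [0,0,-0.06]
    - [0,0,-0.09]
    - [0,0,-0.12]
    - [0,0,-0.14]
    - [0,0,-0.15]
    - [0,0,-0.154]
    - [0,0,-0.155]
    - [0,0,-0.156]
    - [0,0,-0.156]
  rot:
    - [0,0,0]
    - [0,0,0]
    - [0,0,0]
    - [0,0,0]
    - [0,0,0]
    - [0,0,0]
    - [0,0,0]
    - [0,0,0]
    - [0,0,0]
    - [0,0,0]
  hand: [-0.5,-0.5,-0.5,-0.5,-0.5,-0.5,-0.5,-0.5,-0.5,-0.5]

```text
t: 17.88
position: [0.5631, 0.2288, 0.1087]
tcp_rot: [[0.84, 0.542, 0.011], [0.543, -0.84, -0.016], [0.0, 0.019, -1.0]]
ft_force: [0.6, 0.6, -3.4]
opening: 0.0303
gripper_force: 57.7
```

Call:
drive_tool:
  linear:
    - [0,0,-0.0007]
    - [0,0,-0.0014]
    - [0,0,-0.002]
    - [0,0,-0.002]
  rot:
    - [0,0,0]
    - [0,0,0]
    - [0,0,0]
    - [0,0,0]
  hand: [-0.5,-0.5,-0.5,-0.5]

```text
t: 18.22
position: [0.5629, 0.2289, 0.1063]
tcp_rot: [[0.84, 0.543, 0.01], [0.543, -0.84, -0.016], [-0.0, 0.019, -1.0]]
ft_force: [-1.3, -1.7, 4.8]
opening: 0.0308
gripper_force: 57.7
```

Call:
drive_tool:
  linear:
    - [0,0,0]
    - [0,0,0]
    - [0,0,0]
    - [0,0,0]
    - [0,0,0]
    - [0,0,0]
    - [0,0,0]
    - [0,0,0]
  rot:
    - [0,0,0]
    - [0,0,0]
    - [0,0,0]
    - [0,0,0]
    - [0,0,0]
    - [0,0,0]
    - [0,0,0]
    - [0,0,0]
  hand: [-0.3,-0.2,-0.1,0,0.3,0.6,0.8,0.8]

```text
t: 18.88
position: [0.562, 0.2286, 0.1051]
tcp_rot: [[0.84, 0.543, 0.008], [0.543, -0.84, -0.017], [-0.003, 0.019, -1.0]]
ft_force: [-1.1, 0.1, 0.2]
opening: 0.068
gripper_force: 0.0
```

Call:
drive_tool:
  linear:
    - [0,0,0.015]
    - [0,0,0.04]
    - [0,0,0.07]
    - [0,0,0.1]
    - [0,0,0.13]
    - [-0.03,0.01,0.15]
    - [-0.06,0.03,0.15]
    - [-0.09,0.05,0.15]
    - [-0.12,0.08,0.15]
    - [-0.15,0.11,0.15]
    - [-0.18,0.14,0.15]
    - [-0.21,0.17,0.15]
  rot:
    - [0,0,0]
    - [0,0,0]
    - [0,0,0]
    - [0,0,0]
    - [0,0,0]
    - [0,0,0]
    - [0,0,0]
    - [0,0,0]
    - [0,0,0]
    - [0,0,0]
    - [0,0,0]
    - [0,0,0]
  hand: [0.9,0.9,0.9,0.9,0.9,0.9,0.9,0.9,0.9,0.9,0.9,0.9]

```text
t: 19.88
position: [0.3526, 0.3975, 0.2555]
tcp_rot: [[0.84, 0.542, 0.009], [0.543, -0.84, -0.017], [-0.002, 0.019, -1.0]]
ft_force: [0.9, 0.1, -1.5]
opening: 0.0871
gripper_force: 0.0
```

```bash
python3 - <<'E'
from h import *
np.set_printoptions(precision=4,suppress=True)
o=ctrl.observe();print(o['t'],o['q'],o['position'],o['ft_force'])
t=cam('top');s=cam('side');P=B-.012*NZ;C=P+NZ*.052
cv2.imwrite('pics/t9.png',t['image'][:,:,::-1]);cv2.imwrite('pics/s9.png',s['image'][:,:,::-1])
print('exp',proj(t,C),proj(s,C))
for n,c,bx in(('t',t,(308,186,338,212)),('s',s,(310,188,330,207))):
  for vm in (130,165):
    try:
        m,ct=mask(c['image'],bx,lambda h,sa,v:(sa<45)&(v>vm));M=cv2.moments(ct);print(n,vm,M['m10']/M['m00'],M['m01']/M['m00'],cv2.boundingRect(ct),cv2.minAreaRect(ct))
    except Exception as e: print(n,vm,e)
red=lambda h,sa,v:((h<8)|(h>172))&(sa>120)&(v>60)
for n,c,bx in(('t',t,(215,180,290,260)),('s',s,(255,120,320,220))):
    m,ct=mask(c['image'],bx,red);print('drv',n,cv2.boundingRect(ct),'exp top/mid',proj(c,[.562,.229,.155]),proj(c,[.562,.229,.085]))
E
```

```text
19.8833 [-1.321   0.2443  0.4585  1.7339 -0.0967  1.1967 -1.8355] [0.3526 0.3975 0.2555] [ 0.9403  0.1162 -1.4926]
exp [323.7409 201.3568] [318.2127 197.5781]
t 130 323.5160075329567 201.80602636534837 (317, 195, 14, 14) ((323.5400085449219, 201.72003173828125), (10.200000762939453, 10.399999618530273), 53.13010025024414)
t 165 float division by zero
s 130 317.7841451766953 193.69054441260744 (310, 188, 20, 15) ((319.5, 195.0), (14.0, 19.0), 90.0)
s 165 317.77182539682536 193.73115079365078 (310, 188, 20, 15) ((319.5, 195.0), (14.0, 19.0), 90.0)
drv t (236, 203, 18, 18) exp top/mid [243.8884 210.8251] [249.3604 215.7937]
drv s (278, 164, 11, 22) exp top/mid [282.6402 164.919 ] [283.985  183.5098]
```

```bash
python3 - <<'E'
from h import *
t=cv2.imread('pics/t9.png');s=cv2.imread('pics/s9.png')
P=B-.012*NZ
a=np.hstack([cv2.resize(t[150:270,220:360],(467,400))[:300],cv2.resize(t[180:220,300:344],(330,300),interpolation=cv2.INTER_CUBIC)])
b=np.hstack([cv2.resize(s[150:240,250:390],(467,300)),cv2.resize(s[180:220,300:344],(330,300),interpolation=cv2.INTER_CUBIC)])
cv2.imwrite('pics/c9.png',np.vstack([a,b]))
E
```

```text
(no output)
```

View pics/c9.png

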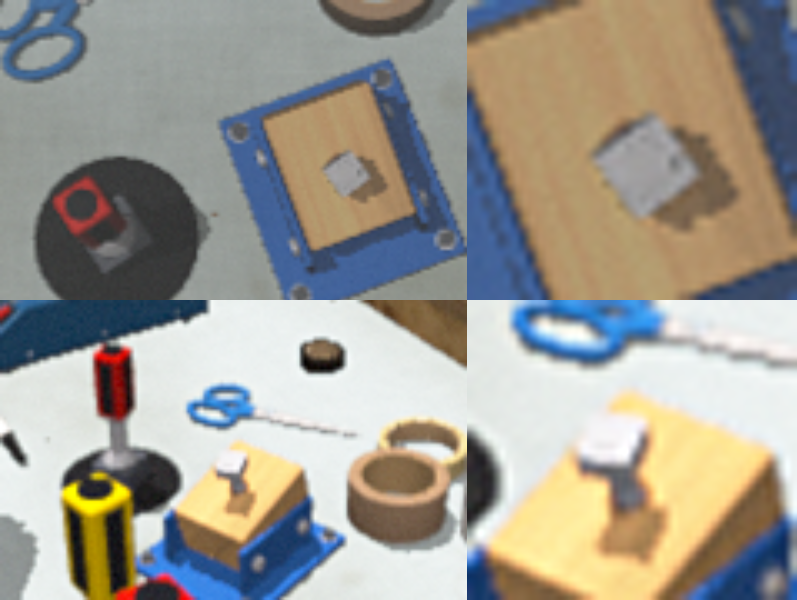

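The driver stands upright on the mat (crop 110,230). The screw head is at top px (323.5,201.8), against (323.7,201.4) expected for square. The tape roll and marker show no sign of having moved. Handing in.

```bash
python3 -c "
from plant import ctrl
print(ctrl.job_done())"
```

```text
the job is handed in; nothing more can be done
None
```

I handed the job in at about 20 s of the 72 s allowed: the screw was brought square before turning, turned about half a turn clockwise, and left within about 0.02 rad of square; the driver stands released on the mat, and the tape roll and marker were not touched.

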